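# Clip the scrap tray onto the chopping board

## Task

Clip the white scrap tray onto the middle of the chopping board's long edge that faces the robot: press the orange thumb pad fully down so that the sprung jaw opens, keep it down while you push the tray squarely against the board until you feel it stop, then let the jaw close on the board. The jaw cannot be forced on while it is shut; do not ram the board, and leave the things standing on and beside it where they are.

Things in the scene. Friction and masses are not known exactly. Their poses are not given: they have to be found in the camera images.
- board: wooden chopping board, 200 x 300 x 21 mm, lying level and immovable on four rubber feet 12 mm high, so its underside is 12 mm and its top 33 mm above the worktop. Origin: centre of the board's underside. x axis: across the board (200 mm), away from the robot; y: along its 300 mm length; z up. Its yaw varies
- board_edge (a point): middle of the board's long edge face on the robot's side, half-way up the board's thickness; axes as the board's
- tray_mid (a point): centre of the open box (20 mm up) of the loose white scrap tray, 0.39 kg with its clamp. Box 130 long x 66 wide x 40 mm high, plain upright long sides, slippery underside flat on the worktop. x axis: along the tray, towards its clamp mouth (end to be clipped on); y across; z up. Free to grip across its 66 mm width about 27 mm behind this point, where nothing stands above the walls
- tray_stop (a point): 68 mm in front of tray_mid: point midway between the front faces of two rubber stop pads, 22.5 mm up; it meets the board's edge face when fully home. Axes as tray_mid. Lower lip (50 mm wide, 3 to 10 mm up, passes under the board) and shut upper jaw (orange, black nose bar with its underside 25 mm up, lower than the board's top) both reach 29 mm further forward than this point
- thumb_pad (a point): centre of the orange thumb pad's upper face, the jaw's rear arm: slopes up by 0.4 rad away from the mouth when shut, level when fully pressed. Pressing area 44 mm along the tray, 48 mm wide; an upright ridge 11 mm high, 20 mm from this point towards the mouth, lets a pressing fingertip push the tray. 61 mm up when shut; pressed, 46 mm up and 23 mm in front of tray_mid. Takes about 4 N
- jaw (a joint): angle of the sprung jaw in rad: 0 shut, 0.4 fully open at its stop (nose bar 38 mm above the worktop, clear of the board's top); a spring shuts it; about 0.19 to 0.25 when clamped on the board. The hinge lies across the tray, 63 mm in front of tray_mid and 44 mm up, 40 mm from thumb_pad
- tin: low round food tin, 86 mm across, 40 mm high, standing on the left part of the board; bystander. Origin: centre of its underside
- bowl: small dotted bowl, 90 mm across, 37 mm high, on the right part of the board; bystander. Origin: centre of its underside
- tumbler: clear glass, 66 mm across, 83 mm high, on the worktop to the left; bystander. Origin: centre of its underside
- spice: spice jar with red cap, 45 mm across, 106 mm high, on the worktop to the right; bystander. Origin: centre of its underside
Things that resemble listed ones, but are neither listed nor needed, are in the scene too. Leave any blue look-alike of the part that bears tray_mid alone.

How it is judged:
On the way:
1. the thumb pad is pressed down and the jaw open while the tray is still short of home (value of joint jaw above 0.3 rad and x of tray_stop in the frame of board below -0.11 m), for 0.1 s.
At the end, for the whole second after the job is handed in: The tray is clipped to the board's near long edge: its stop pads within 3.5 mm of the edge face, within 30 mm of the middle of the edge, square to it within 0.06 rad and level within 0.08 rad, with the jaw closed on the board (jaw between 0.12 and 0.34 rad) and still (x of tray_stop in the frame of board between -0.1035 and -0.09 m and y of tray_stop in the frame of board between -0.03 and 0.03 m and angle between the x axis of tray_mid and the x axis of board, either way round below 0.06 rad and angle between tray_mid's own z axis and vertical below 0.08 rad and value of joint jaw between 0.12 and 0.34 rad and velocity of joint jaw below 0.02 rad/s); the robot touches nothing.
It fails at once if the board is rammed (more than 50 N between tray and board) (contact force between tray and board above 50 N).
It fails at once if the tin is moved by more than 30 mm (distance of tin from where it was at the start of the episode above 0.03 m).
It fails at once if the bowl is moved by more than 30 mm (distance of bowl from where it was at the start of the episode above 0.03 m).
It fails at once if the tumbler is moved by more than 30 mm (distance of tumbler from where it was at the start of the episode above 0.03 m).
It fails at once if the spice is moved by more than 30 mm (distance of spice from where it was at the start of the episode above 0.03 m).
It also fails if it takes over 48 s, if anything falls off the work surface, if the arm or the gripper's body presses on something with over 40 N, if the wrist force passes 120 N, or if a joint passes its speed limit or range.

## Robot

A 6-joint arm with a two-finger parallel gripper is mounted at the origin on a cart in front of the work surface, level with it; the furniture and walls round the work are solid. World frame = base frame: x ahead of the robot, y to its left, z up, the work surface at z = 0. Lengths are in m, angles in rad, forces in N, time in s.
With the tool pointing down it reaches from about 0.375 to 0.9 m from the base axis. Payload 3.1 kg.
Tool frame: the origin (TCP) lies on the centre line of the jaws, within the pads' length; the fingertips stand 8 mm ahead of it and the grasp point (between the pads) lies 11 mm behind it; z points along the fingers, y is the line along which they close (so a half turn about z gives the same grasp; the last joint's range is limited). The gripper opens to 87 mm and grips with 3 to 60 N. Pads are 19 mm wide; open, the fingers measure 117 mm over their backs; the gripper's body (75 mm by 190 mm) begins 51 mm behind the grasp point.
Start: joints at [1.141, 0.527, 1.433, -0, 1.181, -0.178], TCP at [0.156, 0.605, 0.231] pointing down, gripper open.
Joint ranges: [-3.08, 3.08], [-0.75, 2.2], [0.22, 2.44], [-1.43, 4.57], [0, 2.65], [-2.85, 2.85]. Speed limits (rad/s): [2.79, 2.79, 3.14, 3.14, 3.14, 3.14].

## Interface

Orientations are given as a rotation vector (axis times angle).
In Python, from station import ctrl gives the robot as it stands.
- The arm moves only by the tool play_rows, never from a script. Its argument "moves" is a list of rows, each a list of 3 entries, a list of its own where there are three numbers: the turn, a rotation vector about the world's x, y, z in rad, then the shift along the world's x, y, z in m, then the opening, from 0 (shut) to 1 (fully open). In form: [[[wx, wy, wz], [tx, ty, tz], fingers], ...]. A call has 1 to 12 rows; each row shifts and turns the commanded pose from where the row before left it; what a row does not reach is not made up. A row lasts 1/10 s, in which the tool goes at most 50 mm and 8.59 degrees, less where a joint would pass 70% of its speed; a pose out of reach is approached as far as the arm can. A call is refused whole if a number of a shift passes 0.05 or a number of a turn 0.15, either way. A call with a gripper value outside its range is refused whole. The fingers move at their own pace and stop on an object; "grip_force" is the grip in N (left out, the last holds). Time passes only in rows, so rows that do not move let the fingers close. It gives the time, the measured TCP pose, the force, the opening and the grip force at its end, in the units of the state.
- ctrl.sense(): the state, without advancing time (a new reading comes with each control period).
- ctrl.camera(name): name is "scene" or "top" or "wrist"; returns a dict with "color" (384x512x3 uint8, blue, green, red), "z_map" (384x512 float32, m along the optical axis (not along the pixel's ray), 0 where there is no reading), "fov_y" (degrees; the focal length in pixels is half the picture's height over the tangent of half this angle, whatever the lens; pixels are square), "cx", "cy" (the principal point, pixels), "dist_coeffs" ([k1, k2, p1, p2, k3] as OpenCV has them; the pictures are not rectified), "rvec" (rotation vector, rad) and "tvec" (3), from world to camera coordinates, as OpenCV has them; the wrist camera has in their place "T_tool_cam" (4x4, takes a point from camera to tool coordinates, whose origin is the TCP and whose axes are the flange's). Camera axes: x right, y down, z forward; pixel columns grow to the right and rows downward; lengths in m; the calibration is good to about 2 mm. A picture is of the moment at which its call begins: read the wrist's pose just before it.
- ctrl.close_job(): hands the job in; it is judged then, once.
The state is a dict: "clock": time; "joint_positions": joint angles; "dq": joint speeds; "joint_efforts": joint torques, N m; "tcp_pos": TCP position; "eef_rot": TCP orientation; "ft_force": force on the tool from outside, world axes, zero at the start; "torque": the same for the moment, N m; "opening": finger opening in m; "finger_force": force on a finger pad.
Only numpy, scipy, OpenCV 4.12 (cv2) and the standard library are available. Lean on these libraries where they do the work, as an engineer would, in place of code of your own. Each camera call takes 0.05 s, during which the arm holds its last target. There are 200 camera calls.

## Working session

There is one attempt and no reset: what is moved stays moved. The work goes in short steps, Python scripts to look and compute and a tool call to move; the robot and the scene stay as the last step left them, time stands still between calls to the robot, and variables do not carry over. Pictures are saved under pics/ and viewed, at most 10 in all, crops included, and the job is handed in when it is done.

Besides the shell and the picture viewer there is one more tool, called after "Request:" as name(argument=value, ...), one argument or row to a line, values as JSON. play_rows: Moves the arm, as the interface text tells. Its arguments: {"type":"object","properties":{"moves":{"type":"array"},"grip_force":{"type":"number"}},"required":["moves"]}

```bash
mkdir -p pics; cat > h.py <<'E'
import numpy as np, cv2, pickle
from station import ctrl
def grab(n):
    s=ctrl.sense(); c=ctrl.camera(n); c['state']=s; pickle.dump(c,open(n+'.pkl','wb')); return c
def K(c):
    f=c['color'].shape[0]/2/np.tan(np.radians(c['fov_y'])/2); return np.array([[f,0,c['cx']],[0,f,c['cy']],[0,0,1]])
def ext(c): # R,t cam->world
    if 'rvec' in c:
        R=cv2.Rodrigues(np.array(c['rvec'],float))[0]; return R.T,-R.T@np.array(c['tvec'],float).ravel()
    s=c['state'];R=cv2.Rodrigues(np.array(s['eef_rot'],float))[0];T=np.array(c['T_tool_cam']);return R@T[:3,:3],R@T[:3,3]+np.array(s['tcp_pos'])
def rays(c,px):
    u=cv2.undistortPoints(np.array(px,float).reshape(-1,1,2),K(c),np.array(c['dist_coeffs'],float)).reshape(-1,2)
    return np.c_[u,np.ones(len(u))]
def plane(c,px,z):
    R,t=ext(c);d=rays(c,px)@R.T;return t+d*((z-t[2])/d[:,2])[:,None]
def cloud(c):
    h,w=c['z_map'].shape;v,u=np.mgrid[:h,:w];R,t=ext(c)
    p=(rays(c,np.c_[u.ravel(),v.ravel()])*c['z_map'].reshape(-1,1))@R.T+t
    p[c['z_map'].ravel()==0]=np.nan
    return p.reshape(h,w,3)
E
python3 - <<'E'
from h import *
print({k:v for k,v in ctrl.sense().items()})
a=grab('scene');b=grab('top')
cv2.imwrite('pics/s.png',a['color']);cv2.imwrite('pics/t.png',b['color'])
for c in(a,b):print(ext(c)[1],c['fov_y'],c['dist_coeffs'])
E
```

```text
{'clock': 0.0, 'joint_positions': array([ 1.14050606e+00,  5.28484731e-01,  1.43389120e+00, -3.98023664e-05,
        1.18136575e+00, -1.78481261e-01]), 'dq': array([-0.00069273,  0.00184083, -0.00013982, -0.00077227,  0.0002406 ,
        0.00071708]), 'joint_efforts': array([ 6.95290873e-04, -4.40049934e+01, -1.76592529e+01,  6.35238597e-02,
        5.79827616e-02, -1.54739878e-04]), 'tcp_pos': array([0.15539498, 0.60464641, 0.22956373]), 'eef_rot': array([-0.39439619, -3.11612254,  0.00323721]), 'ft_force': array([-0.13370576, -1.34273248,  0.36796839]), 'torque': array([0.05220336, 0.01856934, 0.01353769]), 'finger_force': 0.0, 'opening': 0.08752024136355464}
[-0.04673043  0.50407963  0.51965229] 57.68168276399127 [-0.07193907  0.          0.          0.          0.        ]
[0.51636525 0.05763477 1.22019671] 50.3656875563125 [-0.02440424  0.          0.          0.          0.        ]
```

View pics/s.png

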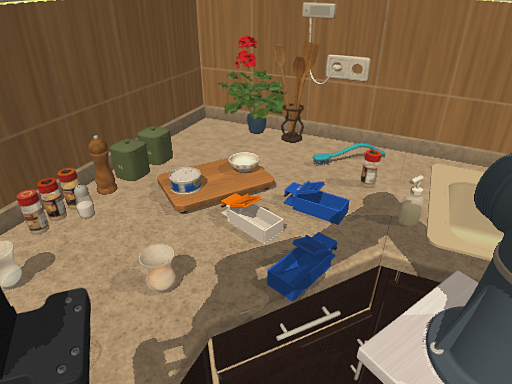

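View pics/t.png

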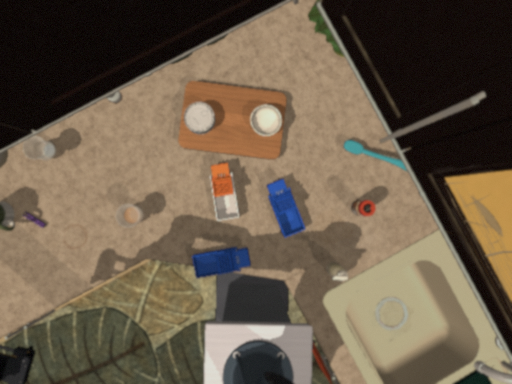

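The scene view shows the board with tin and bowl, and the white tray with its orange clamp at about (250,215). In the top view the board centre is at about (233,120), the tray at (225,192), and blue decoys at (285,207) and (220,262).

```bash
cat > m.py <<'E'
from h import *
def meas(c):
    hsv=cv2.cvtColor(c['color'],cv2.COLOR_BGR2HSV);P=cloud(c)
    H,S,V=hsv[...,0],hsv[...,1],hsv[...,2]
    out={}
    o=(((H<14)&(S>190)&(V>170))).astype(np.uint8)
    roi=(P[...,0]>.3)&(P[...,0]<.75)&(abs(P[...,1]-.1)<.25)
    out['orange']=o*roi
    z=P[...,2]
    out['board']=((z>.022)&(z<.045)&(P[...,0]>.5)&(P[...,0]<1)&(abs(P[...,1]-.1)<.3)&(S>90)&(H<20)&~o.astype(bool)).astype(np.uint8)
    out['white']=((S<60)&(V>110)&(z>.012)&(P[...,0]>.3)&(P[...,0]<.62)&(abs(P[...,1]-.1)<.12)).astype(np.uint8)
    return P,out
if __name__=='__main__':
  for n in('top','scene'):
    c=pickle.load(open(n+'.pkl','rb'));P,m=meas(c)
    for k,h in(('board',.033),('orange',.061),('white',.04)):
        q=m[k]; q=cv2.morphologyEx(q,cv2.MORPH_OPEN,np.ones((2,2)))
        l,L,st,_=cv2.connectedComponentsWithStats(q)
        if l<2: print(n,k,'none');continue
        i=1+st[1:,4].argmax();v,u=np.where(L==i)
        pts=plane(c,np.c_[u,v],h)[:,:2].astype(np.float32)
        r=cv2.minAreaRect(pts)
        print(n,k,len(u),np.round(r[0],4),np.round(r[1],4),round(r[2],2),'cloud med',np.round(np.nanmedian(P[v,u],0),4),'zrange',np.round(np.nanpercentile(P[v,u,2],[5,95]),3))
        print(np.round(cv2.boxPoints(r),4).tolist())
E
python3 m.py
```

```text
top board 5268 [0.7471 0.0926] [0.2997 0.201 ] 84.3 cloud med [0.7395 0.0939 0.032 ] zrange [0.028 0.036]
[[0.6322000026702881, -0.04659999907016754], [0.8321999907493591, -0.06650000065565109], [0.8619999885559082, 0.23170000314712524], [0.661899983882904, 0.2517000138759613]]
top orange 20 [0.5631 0.1268] [0.0057 0.017 ] 1.59 cloud med [0.5634 0.127  0.055 ] zrange [0.052 0.059]
[[0.5601000189781189, 0.13519999384880066], [0.5605000257492065, 0.11829999834299088], [0.5662000179290771, 0.11840000003576279], [0.5658000111579895, 0.13539999723434448]]
top white 38 [0.4846 0.1327] [0.0497 0.0057] 11.15 cloud med [0.484 0.134 0.018] zrange [0.003 0.041]
[[0.45969998836517334, 0.1307000070810318], [0.4607999920845032, 0.1251000016927719], [0.5095000267028809, 0.1347000002861023], [0.508400022983551, 0.14030000567436218]]
scene board 2640 [0.7384 0.1007] [0.2997 0.2148] 84.65 cloud med [0.698  0.0989 0.033 ] zrange [0.023 0.035]
[[0.6175000071525574, -0.03849999979138374], [0.8313999772071838, -0.05849999934434891], [0.8593000173568726, 0.23989999294281006], [0.6453999876976013, 0.2599000036716461]]
scene orange 125 [0.5578 0.1194] [0.0341 0.0795] 8.2 cloud med [0.564  0.1188 0.0589] zrange [0.04 0.07]
[[0.5351999998092651, 0.15629999339580536], [0.546500027179718, 0.07760000228881836], [0.580299973487854, 0.08250000327825546], [0.5690000057220459, 0.16110000014305115]]
scene white 895 [0.5131 0.1249] [0.1627 0.0908] 9.87 cloud med [0.5035 0.1232 0.0264] zrange [0.011 0.04 ]
[[0.4251999855041504, 0.15569999814033508], [0.4408000111579895, 0.06629999727010727], [0.6010000109672546, 0.094200000166893], [0.5855000019073486, 0.18359999358654022]]
```

Request:
play_rows(
  moves=[
    [[0,0,0.04],[0.028,-0.048,0.004],1],
    [[0,0,0.04],[0.028,-0.048,0.004],1],
    [[0,0,0.04],[0.028,-0.048,0.004],1],
    [[0,0,0.04],[0.028,-0.048,0.004],1],
    [[0,0,0.04],[0.028,-0.048,0.004],1],
    [[0,0,0.04],[0.028,-0.048,0.004],1],
    [[0,0,0.04],[0.028,-0.048,0.004],1],
    [[0,0,0.04],[0.028,-0.048,0.004],1],
    [[0,0,0.04],[0.028,-0.048,0.004],1],
    [[0,0,0.04],[0.028,-0.048,0.004],1],
    [[0,0,0],[0,0,0],1],
  ],
)

```text
clock: 1.2
tcp_pos: [0.4111, 0.1698, 0.267]
eef_rot: [-0.22, 3.13, -0.003]
ft_force: [-0.4, -0.5, 0.9]
opening: 0.0868
finger_force: 0.0
```

```bash
python3 - <<'E'
from h import *
w=grab('wrist');print(w['state']['clock'],w['state']['tcp_pos'],w['state']['eef_rot'],ext(w)); cv2.imwrite('pics/w1.png',w['color'])
P=cloud(w);print(np.round(P[60::60,40::60],3).tolist())
E
```

```text
1.2 [0.41107734 0.16980467 0.2670074 ] [-2.20152591e-01  3.13006933e+00 -2.90594703e-03] (array([[-0.1397771 ,  0.95916965,  0.2458779 ],
       [ 0.99018093,  0.13590574,  0.03273153],
       [-0.00202112,  0.24803872, -0.96874801]]), array([0.3448956 , 0.16098897, 0.42088425]))
[[[0.303, -0.162, -0.0], [0.294, -0.07, 0.001], [0.229, -0.119, -0.39], [0.14, -0.02, -0.799], [0.09, 0.222, -0.886], [0.049, 0.48, -0.893], [0.006, 0.742, -0.889], [-0.048, 1.023, -0.899]], [[0.389, -0.163, -0.0], [0.378, -0.068, 0.0], [0.367, 0.021, -0.001], [0.354, 0.116, 0.066], [0.343, 0.193, 0.003], [0.33, 0.28, -0.002], [0.316, 0.374, -0.014], [0.302, 0.458, 0.001]], [[0.482, -0.165, 0.001], [0.457, -0.046, 0.039], [0.456, 0.027, -0.001], [0.443, 0.118, 0.001], [0.43, 0.207, -0.001], [0.417, 0.297, 0.001], [0.404, 0.39, -0.0], [0.39, 0.488, -0.001]], [[0.384, 0.107, 0.353], [0.386, 0.12, 0.344], [0.383, 0.138, 0.344], [0.38, 0.155, 0.345], [0.378, 0.172, 0.343], [0.376, 0.19, 0.344], [0.373, 0.207, 0.344], [0.368, 0.219, 0.352]], [[0.393, 0.116, 0.365], [0.39, 0.13, 0.365], [0.389, 0.144, 0.364], [0.387, 0.158, 0.363], [0.385, 0.172, 0.363], [0.383, 0.186, 0.363], [0.381, 0.2, 0.364], [0.379, 0.214, 0.365]], [[nan, nan, nan], [nan, nan, nan], [nan, nan, nan], [nan, nan, nan], [nan, nan, nan], [nan, nan, nan], [0.416, 0.22, 0.346], [0.409, 0.235, 0.352]]]
```

View pics/w1.png

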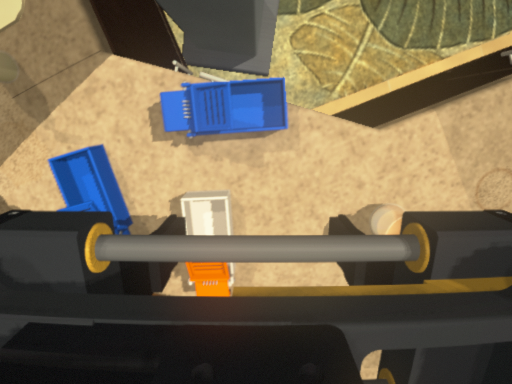

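The wrist view shows the white tray at about (208,230), half hidden behind the gripper bar, with the blue decoys above it. I'll move forward so the tray lies in the free part of the picture.

Request:
play_rows(
  moves=[
    [[0,0,0],[0.04,-0.015,0.01],1],
    [[0,0,0],[0.04,-0.015,0.01],1],
    [[0,0,0],[0.04,-0.015,0.01],1],
    [[0,0,0],[0.02,0,0],1],
    [[0,0,0],[0,0,0],1],
  ],
)

```text
clock: 1.75
tcp_pos: [0.5489, 0.1305, 0.296]
eef_rot: [-0.233, 3.132, 0.001]
ft_force: [-0.4, -0.2, 0.7]
opening: 0.0869
finger_force: 0.0
```

```bash
python3 - <<'E'
from h import *
w=grab('wrist');print(w['state']['clock'],w['state']['tcp_pos'],w['state']['eef_rot']); cv2.imwrite('pics/w2.png',w['color'])
E
```

```text
1.75 [0.54891903 0.13050674 0.2959746 ] [-2.32865930e-01  3.13186137e+00  7.58377492e-04]
```

View pics/w2.png

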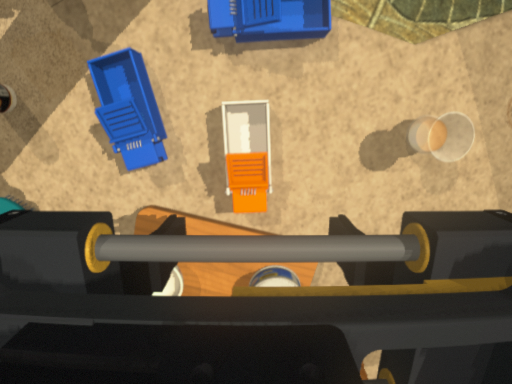

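The white tray is fully visible: rear rim from (222,101) to (269,101), orange clamp from y=153 to 212, board edge near (230,215). Next I measure from the rim.

```bash
cat > t.py <<'E'
from h import *
import sys
def tray(c,ybot=195):
    P=cloud(c);hsv=cv2.cvtColor(c['color'],cv2.COLOR_BGR2HSV);S,V,H=hsv[...,1],hsv[...,2],hsv[...,0]
    m=(P[...,2]>.032)&(P[...,2]<.048)&(S<70)&(P[...,0]>.38)&(P[...,0]<.68)&(abs(P[...,1]-.11)<.1)
    m[225:]=0
    v,u=np.where(m);p=plane(c,np.c_[u,v],.04)[:,:2].astype(np.float32)
    r=cv2.minAreaRect(p);b=cv2.boxPoints(r);print('rim n',len(u),'size',np.round(r[1],4))
    # long axis
    e=[b[1]-b[0],b[2]-b[1]];a=max(e,key=np.linalg.norm);a=a/np.linalg.norm(a)
    if a[0]<0:a=-a
    n=np.array([-a[1],a[0]])
    s=p@a;l=p@n
    lo,hi=np.percentile(l,[1,99]);rear=np.percentile(s,1)
    # side lines
    L=p[l>hi-.004];Rr=p[l<lo+.004];f=lambda q:np.polyfit(q[:,0],q[:,1],1)[0] if len(q)>3 else 0
    yaw=np.arctan2(a[1],a[0]);mid=a*(rear+.065)+n*(lo+hi)/2
    print('yaw',yaw,'sides',np.arctan(f(L)),np.arctan(f(Rr)),'width',hi-lo,'mid',mid,'len',np.ptp(s))
    o=(H<14)&(S>180)&(V>150)&(P[...,2]>.035);o[225:]=0;v,u=np.where(o);q=P[v,u];d=(q[:,:2]-mid)
    s=d@a;l=d@n;print('orange s range',np.percentile(s,[1,99]),'l',np.percentile(l,[1,99]),'z',np.percentile(q[:,2],[1,99]))
    return mid,yaw
if __name__=='__main__': tray(pickle.load(open('wrist.pkl','rb')))
E
python3 t.py
```

```text
rim n 500 size [0.2157 0.0696]
yaw 0.20571396 sides 0.20089467849086357 0.1915394579335142 width 0.06499120546504855 mid [0.44278632 0.09587144] len 0.21573898
orange s range [0.09313796 0.17167604] l [-0.02798139  0.02719191] z [0.0389061  0.07327727]
```

```bash
python3 - <<'E'
s=open('t.py').read()
s=s.replace("    v,u=np.where(m);p","    n_,L_,st,_=cv2.connectedComponentsWithStats(cv2.dilate(m.astype(np.uint8),np.ones((5,5))));m&=L_==1+st[1:,4].argmax()\n    v,u=np.where(m);p",1)
open('t.py','w').write(s)
E
python3 t.py
```

```text
rim n 479 size [0.1173 0.0647]
yaw 0.18680474 sides 0.19782123349538983 0.1797294884159666 width 0.06452627904713154 mid [0.52610217 0.11259833] len 0.11727786
orange s range [0.0081294  0.08717137] l [-0.02672893  0.02837128] z [0.0389061  0.07327727]
```

Request:
play_rows(
  moves=[
    [[0,0,0.01],[-0.012,-0.006,-0.04],1],
    [[0,0,0.01],[-0.012,-0.006,-0.04],1],
    [[0,0,0.01],[-0.012,-0.006,-0.04],1],
    [[0,0,0.01],[-0.012,-0.005,-0.04],1],
    [[0,0,0],[0,0,-0.03],1],
    [[0,0,0],[0,0,0],1],
    [[0,0,0],[0,0,0],1],
  ],
)

```text
clock: 2.5
tcp_pos: [0.4977, 0.1075, 0.1067]
eef_rot: [0.297, -3.126, -0.0]
ft_force: [-0.2, 0.2, 0.4]
opening: 0.0872
finger_force: 0.0
```

```bash
python3 - <<'E'
from h import *
w=grab('wrist');print(w['state']['clock'],w['state']['tcp_pos'],w['state']['eef_rot']); cv2.imwrite('pics/w3.png',w['color'])
import t;t.tray(w)
E
```

```text
2.5 [0.49773205 0.10754281 0.10672128] [ 2.97396061e-01 -3.12574203e+00 -4.88892207e-04]
rim n 1223 size [0.0552 0.0653]
yaw -1.3814462 sides -1.36984438203165 -1.3569068542812304 width 0.0543200820684433 mid [0.49367792 0.07302946] len 0.065258026Traceback (most recent call last):
  File "<stdin>", line 3, in <module>
  File "t.py", line 21, in tray
    s=d@a;l=d@n;print('orange s range',np.percentile(s,[1,99]),'l',np.percentile(l,[1,99]),'z',np.percentile(q[:,2],[1,99]))
                                       ~~~~~~~~~~~~~^^^^^^^^^^
    return _quantile_unchecked(
        a, q, axis, out, overwrite_input, method, keepdims, weights)
    return _ureduce(a,
                    func=_quantile_ureduce_func,
    ...<5 lines>...
                    overwrite_input=overwrite_input,
                    method=method)
    r = func(a, **kwargs)
    result = _quantile(arr,
                       quantiles=q,
    ...<2 lines>...
                       out=out,
                       weights=wgt)
    slices_having_nans = np.isnan(arr[-1, ...])
                                  ~~~^^^^^^^^^
IndexError: index -1 is out of bounds for axis 0 with size 0
```

View pics/w3.png

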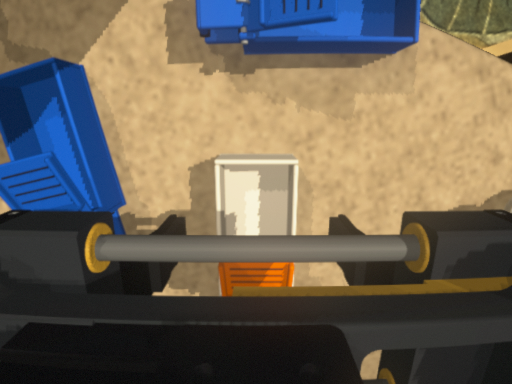

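The tray is centred between the fingers (rim columns 216–298, centre 257) and parallel to them. I'll descend and grip.

Request:
play_rows(
  moves=[
    [[0,0,0],[0.001,0,-0.03],1],
    [[0,0,0],[0.001,0,-0.03],1],
    [[0,0,0],[0,0,-0.025],1],
    [[0,0,0],[0,0,0],1],
    [[0,0,0],[0,0,0],0.5],
    [[0,0,0],[0,0,0],0.5],
    [[0,0,0],[0,0,0],0.5],
    [[0,0,0],[0,0,0],0.5],
  ],
  grip_force=15,
)

```text
clock: 3.35
tcp_pos: [0.5019, 0.1066, 0.0229]
eef_rot: [-0.295, 3.125, -0.0]
ft_force: [-0.4, -0.2, 5.8]
opening: 0.0658
finger_force: 15.0
```

Request:
play_rows(
  moves=[
    [[0,0,-0.06],[0.001,0.002,0],0.5],
    [[0,0,-0.06],[0.001,0.002,0],0.5],
    [[0,0,-0.06],[0.001,0.002,0],0.5],
    [[0,0,-0.06],[0.001,0.002,0],0.5],
    [[0,0,-0.05],[0.001,0.002,0],0.5],
    [[0,0,0],[0,0,0],0.5],
    [[0,0,0],[0,0,0],0.5],
  ],
)

```text
clock: 4.05
tcp_pos: [0.5068, 0.1166, 0.0229]
eef_rot: [0.16, 3.135, 0.0]
ft_force: [0.0, 0.2, 6.8]
opening: 0.0657
finger_force: 15.0
```

Request:
play_rows(
  moves=[
    [[0,0,0],[0,0,0],1],
    [[0,0,0],[0,0,0],1],
    [[0,0,0],[0,0,0],1],
    [[0,0,0],[0,0,0.03],1],
    [[0,0,0],[0,0,0.04],1],
    [[0,0,0],[0.01,0,0.04],1],
    [[0,0,0],[0.01,0,0.04],1],
    [[0,0,0],[0.01,0,0.04],1],
    [[0,0,0],[0.015,0,0.04],1],
    [[0,0,0],[0.015,0,0.03],1],
    [[0,0,0],[0,0,0],1],
    [[0,0,0],[0,0,0],1],
  ],
)

```text
clock: 5.25
tcp_pos: [0.5657, 0.1165, 0.2815]
eef_rot: [0.16, 3.137, 0.0]
ft_force: [-0.5, 0.2, -0.4]
opening: 0.0868
finger_force: 0.0
```

```bash
python3 - <<'E'
from h import *
w=grab('wrist');print(w['state']['clock'],w['state']['tcp_pos'],w['state']['eef_rot'],w['state']['ft_force']); cv2.imwrite('pics/w4.png',w['color'])
import t;mid,yaw=t.tray(w)
for y in(yaw,):
  R=lambda a:np.array([[np.cos(a),-np.sin(a)],[np.sin(a),np.cos(a)]])
  st=mid+R(y)@[.068,0];print('stop in board',R(-.0995).T@(st-np.array([.7471,.0926])),'rel yaw',y+.0995)
  print('pad pressed',mid+R(y)@[.023,0])
# board near edge line in this view
P=cloud(w);hsv=cv2.cvtColor(w['color'],cv2.COLOR_BGR2HSV)
m=(P[...,2]>.027)&(P[...,2]<.037)&(P[...,0]>.6)&(hsv[...,1]>90);m[225:]=0
pts=[]
for u in range(60,460,4):
  v=np.where(m[150:225,u])[0]
  if len(v): pts.append((u,150+v[0]))
pp=plane(w,pts,.033);vis=np.array(pts)[:,1]<220
if vis.sum()>5:
  l=np.polyfit(pp[vis,1],pp[vis,0],1);print('edge x at y=.1',np.polyval(l,.1),'slope',l,vis.sum(),'expected',.647+.0026*.1)
E
```

```text
5.25 [0.56573409 0.11648381 0.28154032] [1.59855738e-01 3.13739892e+00 2.47758381e-06] [-0.47881225  0.15880477 -0.40638295]
rim n 535 size [0.0651 0.1181]
yaw -0.101767115 sides -0.08415679758954886 -0.11600398401722493 width 0.0648328310251236 mid [0.53145692 0.11430622] len 0.11813277
orange s range [0.01096787 0.09418032] l [-0.02640969  0.02741762] z [0.04611369 0.07197802]
stop in board [-1.48732878e-01  2.35971862e-05] rel yaw -0.0022671148
pad pressed [0.55433793 0.11196961]
```

View pics/w4.png

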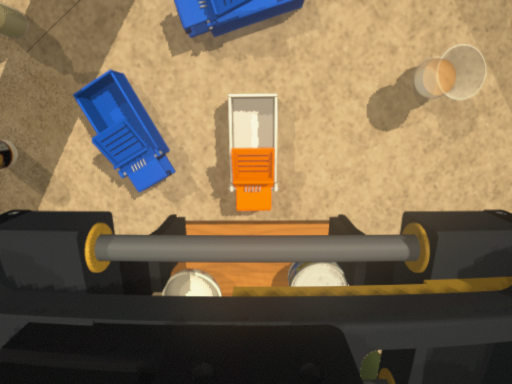

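The tray is now square to the board, with its stop about 45–48 mm short of the edge (nose at row 210, board edge at row 221). Next: shut the fingers and go above the pad.

Request:
play_rows(
  moves=[
    [[0,0,0],[-0.005,-0.002,-0.02],0],
    [[0,0,0],[-0.005,-0.002,-0.04],0],
    [[0,0,0],[0,0,-0.04],0],
    [[0,0,0],[0,0,-0.04],0],
    [[0,0,0],[0,0,-0.03],0],
    [[0,0,0],[0,0,-0.02],0],
    [[0,0,0],[0,0,0],0],
    [[0,0,0],[0,0,0],0],
  ],
)

```text
clock: 6.1
tcp_pos: [0.5545, 0.1125, 0.0904]
eef_rot: [-0.16, -3.134, 0.0]
ft_force: [0.3, 0.7, -0.3]
opening: 0.0309
finger_force: 0.0
```

```bash
python3 -c "
from h import *
s=ctrl.sense();print(s['tcp_pos'],s['ft_force'],s['opening'],s['clock'])"
```

```text
[0.55450384 0.11254826 0.09036335] [ 0.34629871  0.72671439 -0.27859069] 0.030938051193581364 6.1
```

Request:
play_rows(
  moves=[
    [[0,0,0],[0,0,0],0],
    [[0,0,0],[0,0,0],0],
    [[0,0,0],[0,0,0],0],
    [[0,0,0],[0,0,0],0],
    [[0,0,0],[0,0,-0.01],0],
    [[0,0,0],[0,0,-0.005],0],
    [[0,0,0],[0,0,0],0],
  ],
)

```text
clock: 6.8
tcp_pos: [0.5555, 0.1125, 0.0754]
eef_rot: [-0.16, -3.136, 0.0]
ft_force: [0.7, -0.3, 0.6]
opening: 0.0005
finger_force: 0.1
```

Request:
play_rows(
  moves=[
    [[0,0,0],[0,0,-0.005],0],
    [[0,0,0],[0,0,-0.005],0],
    [[0,0,0],[0,0,-0.005],0],
    [[0,0,0],[0,0,0],0],
  ],
)

```text
clock: 7.2
tcp_pos: [0.5553, 0.1126, 0.0607]
eef_rot: [-0.16, -3.136, 0.0]
ft_force: [-1.0, 0.9, 2.4]
opening: 0.0002
finger_force: 1.3
```

Request:
play_rows(
  moves=[
    [[0,0,0],[0,0,-0.003],0],
    [[0,0,0],[0,0,-0.002],0],
    [[0,0,0],[0,0,-0.002],0],
    [[0,0,0],[0,0,0],0],
  ],
)

```text
clock: 7.6
tcp_pos: [0.5556, 0.1125, 0.0545]
eef_rot: [-0.16, -3.137, 0.0]
ft_force: [-2.2, -0.6, 3.6]
opening: 0.0004
finger_force: 1.9
```

Request:
play_rows(
  moves=[
    [[0,0,0],[0,0,-0.001],0],
    [[0,0,0],[0,0,-0.001],0],
    [[0,0,0],[0,0,0],0],
  ],
)

```text
clock: 7.9
tcp_pos: [0.5557, 0.1125, 0.0542]
eef_rot: [-0.159, -3.138, 0.0]
ft_force: [-5.0, 0.9, 14.9]
opening: 0.0005
finger_force: 7.5
```

The pad is fully down (force jumped to 15 N at tip height 46 mm). I'll now push gently along the board's x axis.

Request:
play_rows(
  moves=[
    [[0,0,0],[0.004,-0.0004,0.0005],0],
    [[0,0,0],[0.004,-0.0004,0],0],
    [[0,0,0],[0.004,-0.0004,0],0],
    [[0,0,0],[0.004,-0.0004,0],0],
    [[0,0,0],[0.004,-0.0004,0],0],
  ],
)

```text
clock: 8.4
tcp_pos: [0.5755, 0.1107, 0.0542]
eef_rot: [-0.16, -3.137, -0.0]
ft_force: [-3.7, 0.2, 12.5]
opening: 0.0005
finger_force: 6.0
```

```bash
python3 - <<'E'
from h import *
c=grab('scene');cv2.imwrite('pics/s2.png',cv2.resize(c['color'][130:270,150:370],None,fx=3,fy=3,interpolation=cv2.INTER_CUBIC));print(c['state']['tcp_pos'],c['state']['ft_force'])
E
```

```text
[0.57552532 0.1106512  0.05420892] [-3.70325763  0.21458164 12.51972232]
```

View pics/s2.png

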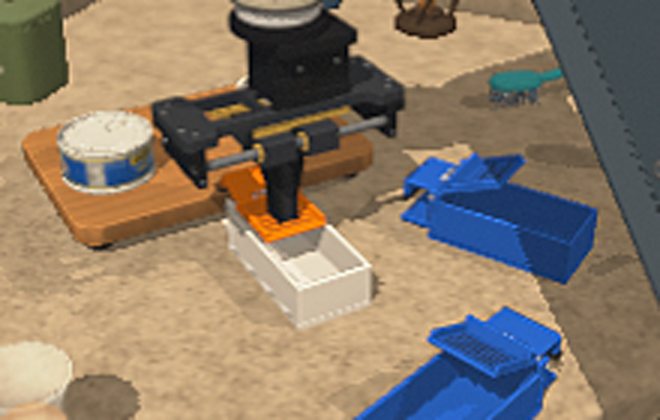

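The picture shows the pad level under the fingers, the jaw open (orange nose at about (240,180)), and the tin clear. I'll keep pushing.

Request:
play_rows(
  moves=[
    [[0,0,0],[0.004,-0.0004,0],0],
    [[0,0,0],[0.004,-0.0004,0],0],
    [[0,0,0],[0.004,-0.0004,0],0],
    [[0,0,0],[0.003,-0.0003,0],0],
    [[0,0,0],[0.003,-0.0003,0],0],
  ],
)

```text
clock: 8.95
tcp_pos: [0.5937, 0.1089, 0.0542]
eef_rot: [-0.16, -3.137, -0.0]
ft_force: [-4.9, 0.8, 11.6]
opening: 0.0007
finger_force: 5.8
```

Request:
play_rows(
  moves=[
    [[0,0,0],[0.002,-0.0002,0],0],
    [[0,0,0],[0.002,-0.0002,0],0],
    [[0,0,0],[0.002,-0.0002,0],0],
  ],
)

```text
clock: 9.25
tcp_pos: [0.5997, 0.1083, 0.0542]
eef_rot: [-0.16, -3.137, -0.0]
ft_force: [-4.5, -0.1, 11.2]
opening: 0.0001
finger_force: 5.6
```

Request:
play_rows(
  moves=[
    [[0,0,0],[0.002,-0.0002,0],0],
    [[0,0,0],[0.002,-0.0002,0],0],
  ],
)

```text
clock: 9.45
tcp_pos: [0.6037, 0.1079, 0.0542]
eef_rot: [-0.16, -3.137, -0.0]
ft_force: [-4.7, 1.2, 11.3]
opening: 0.0003
finger_force: 5.6
```

Request:
play_rows(
  moves=[
    [[0,0,0],[0.0015,-0.0002,0],0],
    [[0,0,0],[0.0015,-0.0001,0],0],
  ],
)

```text
clock: 9.65
tcp_pos: [0.6067, 0.1075, 0.0542]
eef_rot: [-0.16, -3.137, -0.0]
ft_force: [-3.7, 0.9, 10.0]
opening: 0.0003
finger_force: 5.5
```

Request:
play_rows(
  moves=[
    [[0,0,0],[0.0015,-0.0002,0],0],
    [[0,0,0],[0.0015,-0.0001,0],0],
  ],
)

```text
clock: 9.85
tcp_pos: [0.6089, 0.1073, 0.0542]
eef_rot: [-0.16, -3.135, -0.0]
ft_force: [-7.6, 0.8, 13.6]
opening: 0.0005
finger_force: 6.8
```

Request:
play_rows(
  moves=[
    [[0,0,0],[0.0015,-0.0002,0],0],
    [[0,0,0],[0.0015,-0.0001,0],0],
  ],
)

```text
clock: 10.05
tcp_pos: [0.609, 0.1073, 0.0541]
eef_rot: [-0.159, -3.129, -0.0]
ft_force: [-11.9, 0.8, 17.4]
opening: 0.0007
finger_force: 8.7
```

The tray has come to a stop at TCP x of about 0.609, with the push force rising to 12 N. One small extra push, then lift to let the jaw close.

Request:
play_rows(
  moves=[
    [[0,0,0],[0.001,0,0],0],
    [[0,0,0],[0,0,0],0],
  ],
)

```text
clock: 10.25
tcp_pos: [0.6091, 0.1074, 0.0541]
eef_rot: [-0.159, -3.127, 0.0]
ft_force: [-10.5, 0.7, 17.6]
opening: 0.0003
finger_force: 8.6
```

Request:
play_rows(
  moves=[
    [[0,0,0],[0,0,0.003],0],
    [[0,0,0],[0,0,0.003],0],
    [[0,0,0],[0,0,0.003],0],
    [[0,0,0],[-0.002,0,0.003],0],
    [[0,0,0],[-0.002,0,0.004],0],
    [[0,0,0],[-0.002,0,0.005],0],
    [[0,0,0],[-0.002,0,0.01],0],
    [[0,0,0],[0,0,0.03],0],
    [[0,0,0],[0,0,0.05],0],
    [[0,0,0],[0,0,0.05],0],
    [[0,0,0],[0,0,0.05],0],
    [[0,0,0],[0,0,0],0],
  ],
)

```text
clock: 11.45
tcp_pos: [0.6107, 0.1069, 0.2732]
eef_rot: [0.158, 3.12, 0.001]
ft_force: [0.8, 0.5, 0.0]
opening: 0.0007
finger_force: 0.0
```

```bash
python3 - <<'E'
from h import *
w=grab('wrist');print(w['state']['clock'],w['state']['tcp_pos'],w['state']['ft_force']); cv2.imwrite('pics/w5.png',w['color'])
import t;mid,yaw=t.tray(w)
R=lambda a:np.array([[np.cos(a),-np.sin(a)],[np.sin(a),np.cos(a)]])
print('stop in board',R(-.0995).T@(mid+R(yaw)@[.068,0]-np.array([.7471,.0926])),'rel yaw',yaw+.0995)
E
```

```text
11.45 [0.6106649  0.10694461 0.27323947] [0.75341793 0.52526917 0.02279501]
rim n 509 size [0.0653 0.1176]
yaw -0.101685464 sides -0.08729190068839461 -0.11924690423626955 width 0.06495708823204041 mid [0.58561554 0.10919626] len 0.11756033
orange s range [0.00445639 0.08137807] l [-0.02698493  0.02452133] z [0.04756218 0.26729651]
stop in board [-0.09433452  0.00032436] rel yaw -0.002185464
```

View pics/w5.png

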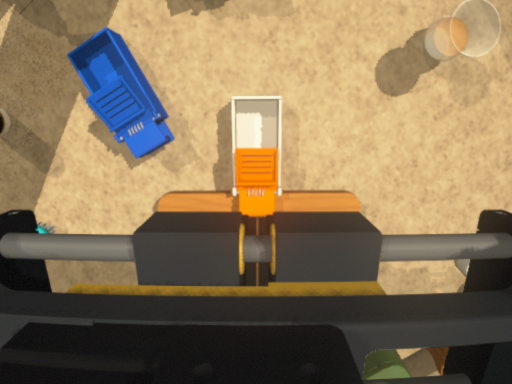

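The tray sits home and square, with the jaw nose over the board at about (256,212). I'll check the jaw angle from the pad's slope.

```bash
python3 - <<'E'
from h import *
w=pickle.load(open('wrist.pkl','rb'));P=cloud(w);hsv=cv2.cvtColor(w['color'],cv2.COLOR_BGR2HSV)
v,u=np.mgrid[:384,:512];o=(hsv[...,0]<14)&(hsv[...,1]>180)&(hsv[...,2]>150)&(v<180)&(u>225)&(u<290)&(P[...,2]>.03)&(P[...,2]<.1)
q=P[o];a=np.array([.995,-.1015]);s=(q[:,:2]-[.5856,.1092])@a
for lo in np.arange(0,.05,.005):
    k=(s>=lo)&(s<lo+.005);print(round(lo,3),k.sum(),np.round(np.median(q[k,2]),4) if k.any() else '')
k=s<.03;b=np.polyfit(s[k],q[k,2],1);print('slope',b, 'jaw',.4+np.arctan(b[0]))
# board edge left/right of tray
e=[]
for uu in list(range(170,225,5))+list(range(295,345,5)):
    c=np.where((P[150:210,uu,2]>.026)&(P[150:210,uu,2]<.04))[0]
    if len(c): e.append((uu,150+c[0]))
pe=plane(w,e,.033)[:,:2];l=np.polyfit(pe[:,1],pe[:,0],1);print('edge at y .103',np.polyval(l,.103),'yaw',-np.arctan(l[0]))
E
```

```text
0.0 3 0.0624
0.005 74 0.0587
0.01 10 0.0616
0.015 42 0.0568
0.02 38 0.0556
0.025 7 0.0548
0.03 55 0.0537
0.035 9 0.0539
0.04 4 0.0536
0.045 0 
slope [-0.22302352  0.06111232] jaw 0.18056759815799686
edge at y .103 0.6509525340392983 yaw -0.09688909311743506
```

```bash
python3 -c "
from station import ctrl
print(ctrl.close_job())"
```

```text
the job is handed in; nothing more can be done
None
```

I clipped the tray onto the middle of the board's near edge and handed the job in at about 11.5 s. By camera it sits home within the few-millimetre measuring error, square to about 0.002 rad, with the jaw closed on the board at about 0.18 rad; no verdict came back.

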